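# Grind the coffee mill empty

### The job

Grind the coffee mill through: turn its crank clockwise by the knob until the drag suddenly drops away and the brass pin in its lid sinks half-way, then stop within half a turn, before the pin goes all the way in, and let go. The coffee mill is the wider of the two steel hand mills; leave the crank of the slim spice mill alone.

Things in the scene. Friction and masses are not known exactly. Their poses are not given: they have to be found in the camera images.
- mill_axle (a point): Point on the coffee mill's vertical axle, mid-height of its crank arm, 146 mm above the worktop. The mill: steel cylinder 100 mm wide with a black band, on a 128 mm foot stuck to the worktop, lid at 115 mm. The flat steel arm (18 mm wide, 142 to 150 mm above the worktop) carries the knob 65 mm from the axle. The slim spice mill (54 mm wide, 174 mm high) stands over 0.25 m away.
- mill_knob (a point): Centre of the crank's upright black knob (diameter 22, height 48, centre at 176, top at 200 mm), 65 mm from the axle in any direction. It spins on its own pin, so fingers holding it from above can circle the axle without turning. It goes round clockwise from above, not back past its start. Drag at the knob is 5 to 8 N, falling at once to about 1 N somewhere from 1/2 to 1 1/2 turns on.
- pin (a joint): How far the brass pin in the mill's lid has sunk (m). Diameter 14 mm, 29 mm from the axle, opposite the knob's start; it does not go round. 0: stands 22 mm proud, still grinding. 0.010: 12 mm proud, dropped to as the drag drops away. 0.020: nearly flush, dropped to when cranked just over half a turn (3.3 rad) further. Only the crank moves it.
- spice_crank (a joint): Turn of the spice mill's crank from its start in rad, clockwise from above. It is to stay as it is.
There are look-alikes about, which are no part of the job. Leave any pink or red look-alike of the part that bears mill_axle alone.

How it is judged:
By the outcome, as a careful person would: the job done as asked, in the order asked, and still so for the second after the job is handed in, with the robot touching nothing.
It also fails if it takes over 72 s, if anything falls off the work surface, if the arm or the gripper's body presses on something with over 40 N, if the wrist force passes 120 N, or if a joint passes its speed limit or range.

### The arm

A 6-joint arm with a two-finger parallel gripper is mounted at the origin on the work surface. World frame = base frame: x ahead of the robot, y to its left, z up, the work surface at z = 0. Lengths are in m, angles in rad, forces in N, time in s.
With the tool pointing down it reaches from about 0.375 to 0.9 m from the base axis. Payload 3.1 kg.
Tool frame: the origin (TCP) lies at the very end of the fingers, on their centre line; the grasp point (between the pads) lies robot.grasp_offset behind it (robot.grasp_offset is the distance from the TCP to the grasp point, in m); z points along the fingers, y is the direction in which the jaws open and shut (so a half turn about z gives the same grasp; the last joint's range is limited). The gripper opens to 87 mm and grips with 3 to 60 N. Pads are 19 mm wide; open, the fingers measure 117 mm over their backs; the gripper's body (75 mm by 190 mm) begins 51 mm behind the grasp point.
Start: joints at [-1.288, 0.527, 1.433, -0, 1.181, -0.178], TCP at [0.278, -0.559, 0.223] pointing down, gripper open.
Joint ranges: [-3.08, 3.08], [-0.75, 2.2], [0.22, 2.44], [-1.43, 4.57], [0, 2.65], [-2.85, 2.85]. Speed limits (rad/s): [2.79, 2.79, 3.14, 3.14, 3.14, 3.14].

### API

Orientations are given as a unit quaternion [x, y, z, w].
In Python, from rig import robot gives the robot as it stands.
- The arm moves only by the tool drive_tool, never from a script. Its argument "targets" is one flat list of numbers, 6 for each row, row after row: the shift along the tool's x, y, z in cm, then the turn, a rotation vector about the tool's x, y, z in degrees. A call has 1 to 12 rows; each row is the pose to reach, as a shift and turn from the pose commanded when the call began, along the tool's axes at that moment; what a row does not reach only later rows make up. A row lasts 1/12 s, in which the tool goes at most 41.7 mm and 7.16 degrees, less where a joint would pass 70% of its speed; a pose out of reach is approached as far as the arm can. A call with a gripper value outside its range is refused whole. "grip" is the gripper command: -1 is fully open, 1 is shut, values between are in proportion, set as the call begins (left out, the last holds). The fingers move at their own pace and stop on an object; "squeeze" is the grip in N (left out, the last holds). Time passes only in rows, so rows that repeat a pose let the fingers close. It gives the time, the measured TCP pose, the force and the opening at its end, in the units of the state.
- robot.get_obs(): the state, without advancing time (a new reading comes with each control period).
- robot.camera(name): name is "scene" or "top" or "wrist"; returns (picture, depth): 384x512x3 uint8, red, green, blue; 384x512 float32, m along the optical axis (not along the pixel's ray), 0 where there is no reading.
- robot.calibration(name): a dict with "mtx" (3x3 intrinsics, pixels), "distortion" ([k1, k2, p1, p2, k3] as OpenCV has them; the pictures are not rectified), "R" (3x3) and "t" (3): a world point X has camera coordinates R X + t; the wrist camera has in their place "hand_eye" (4x4, takes a point from camera to tool coordinates, whose origin is the TCP and whose axes are the flange's). Camera axes: x right, y down, z forward; pixel columns grow to the right and rows downward; lengths in m; the calibration is good to about 2 mm. A picture is of the moment at which its call begins: read the wrist's pose just before it. calibration takes no time and is no camera call.
- robot.hand_in(): hands the job in, once; it reports no verdict.
The state is a dict: "time": time; "q": joint angles; "joint_velocities": joint speeds; "joint_torque": joint torques, N m; "position": TCP position; "tool_rot": TCP orientation; "ft_force": force on the tool from outside, world axes, zero at the start; "moment": the same for the moment, N m; "grip_width": finger opening in m.
Only numpy, scipy, OpenCV 4.12 (cv2) and the standard library are available. Lean on these libraries where they do the work, as an engineer would, in place of code of your own. Each camera call takes 0.05 s, during which the arm holds its last target.

## Working session

There is one attempt and no reset: what is moved stays moved. The work goes in short steps, Python scripts to look and compute and a tool call to move; the robot and the scene stay as the last step left them, time stands still between calls to the robot, and variables do not carry over. Pictures are saved under pics/ and viewed, and the job is handed in when it is done.

Besides the shell and the picture viewer there is one more tool, called after "Emit:" by a JSON object that holds its "name" and its "arguments", one argument or row to a line. drive_tool: Moves the arm, as the interface text tells. Its arguments: {"type":"object","properties":{"targets":{"type":"array","items":{"type":"number"}},"grip":{"type":"number"},"squeeze":{"type":"number"}},"required":["targets"]}

```bash
ls; mkdir -p pics; python3 - <<'E'
from rig import robot
import cv2,numpy as np
o=robot.get_obs()
for k,v in o.items(): print(k,np.round(v,4))
print(robot.grasp_offset)
for n in ["scene","top"]:
    p,d=robot.camera(n); cv2.imwrite(f"pics/{n}0.png",p[:,:,::-1]); np.save(f"pics/{n}0d.npy",d)
    c=robot.calibration(n); print(n,{k:np.round(v,3).tolist() for k,v in c.items()})
E
```

```text
pics
time 0.0
q [-1.2875  0.5284  1.4339  0.      1.1814 -0.1785]
joint_velocities [-0.0016 -0.0002 -0.0003  0.0004  0.0005 -0.0004]
joint_torque [-7.00000e-04 -4.40050e+01 -1.76592e+01  6.32000e-02  5.81000e-02
 -2.00000e-04]
position [ 0.2783 -0.5588  0.2216]
tool_rot [ 0.9735  0.2288 -0.     -0.0011]
ft_force [ 0.0193 -0.149  -0.5815]
moment [-0.024   0.0547  0.0298]
grip_width 0.0871
0.0187
scene {'mtx': [[346.971, 0.0, 254.795], [0.0, 346.971, 197.725], [0.0, 0.0, 1.0]], 'distortion': [0.021, 0.0, 0.0, 0.0, 0.0], 'R': [[0.772, 0.636, -0.005], [0.442, -0.543, -0.714], [-0.457, 0.549, -0.701]], 't': [-0.322, -0.141, 1.063]}
top {'mtx': [[387.312, 0.0, 253.837], [0.0, 387.312, 198.266], [0.0, 0.0, 1.0]], 'distortion': [-0.099, 0.0, 0.0, 0.0, 0.0], 'R': [[0.024, -0.999, 0.032], [-1.0, -0.024, -0.019], [0.02, -0.031, -0.999]], 't': [-0.076, 0.46, 0.979]}
```

View pics/scene0.png

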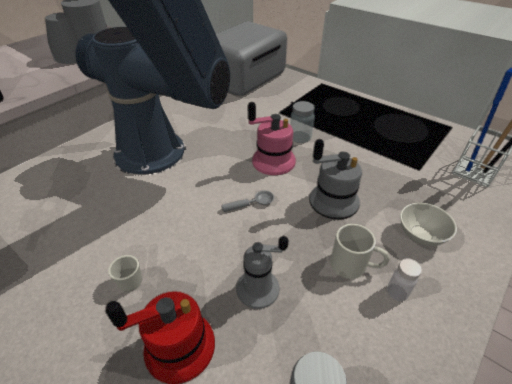

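View pics/top0.png

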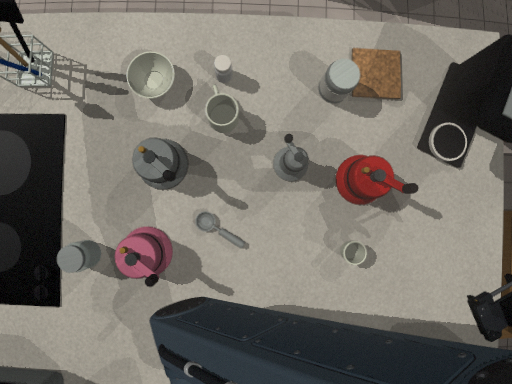

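Four mills are visible:
- steel wide: scene (337,185), top (160,163)
- steel slim: scene (258,275), top (292,162)
- red: top (365,180)
- pink: top (143,255)

The wide grey steel one with the black band fits the description. I'll confirm it in enlarged crops.

```bash
python3 - <<'E'
import cv2,numpy as np
a=cv2.imread("pics/scene0.png")[130:225,295:375]; b=cv2.imread("pics/top0.png")[125:200,120:200]
a=cv2.resize(a,(400,475),interpolation=cv2.INTER_CUBIC);b=cv2.resize(b,(400,375),interpolation=cv2.INTER_CUBIC)
o=np.zeros((475,800,3),np.uint8);o[:,:400]=a;o[:375,400:]=b
cv2.imwrite("pics/crop0.png",o)
E
```

```text
(no output)
```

View pics/crop0.png

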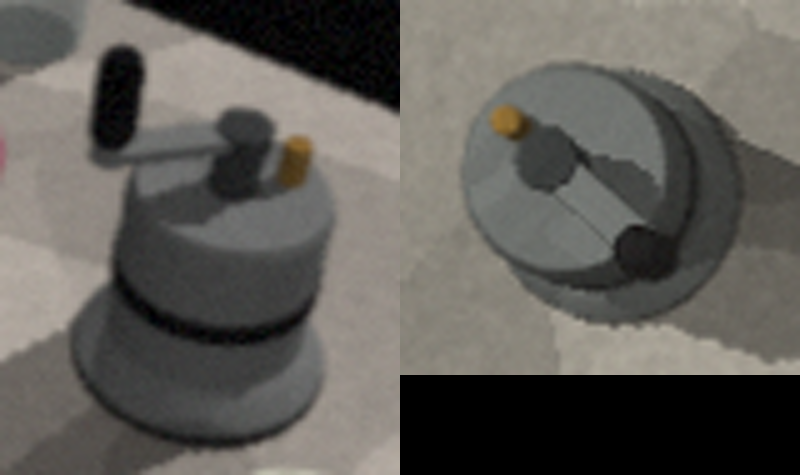

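```bash
cat > h.py <<'E'
import cv2,numpy as np
from rig import robot
def ray(n,uv):
    c=robot.calibration(n)
    p=cv2.undistortPoints(np.array([[uv]],float),np.array(c["mtx"]),np.array(c["distortion"]))[0,0]
    R=np.array(c["R"]);t=np.array(c["t"])
    return -R.T@t, R.T@np.array([p[0],p[1],1.])
def onz(n,uv,z):
    o,d=ray(n,uv); return o+d*(z-o[2])/d[2]
def tri(a,b):
    (o1,d1),(o2,d2)=ray("top",a),ray("scene",b)
    A=np.stack([d1,-d2],1);s=np.linalg.lstsq(A,o2-o1,rcond=None)[0]
    p,q=o1+s[0]*d1,o2+s[1]*d2
    return (p+q)/2,np.linalg.norm(p-q)
def proj(n,X):
    c=robot.calibration(n)
    return cv2.projectPoints(np.array([X],float),cv2.Rodrigues(np.array(c["R"]))[0],np.array(c["t"]),np.array(c["mtx"]),np.array(c["distortion"]))[0][0,0]
def blobs(m,roi):
    x0,y0,x1,y1=roi; k=np.zeros_like(m,np.uint8);k[y0:y1,x0:x1]=m[y0:y1,x0:x1]
    n,l,s,c=cv2.connectedComponentsWithStats(k); return [(c[i].round(1).tolist(),s[i].tolist()) for i in range(1,n) if s[i][4]>8],l
E
python3 - <<'E'
from h import *
for n,roi in [("top",(120,125,200,200)),("scene",(295,130,375,225))]:
    im=cv2.imread(f"pics/{n}0.png");hsv=cv2.cvtColor(im,cv2.COLOR_BGR2HSV)
    print(n,"dark",blobs((hsv[...,2]<45).astype(np.uint8),roi)[0])
    print(n,"brass",blobs(((hsv[...,1]>120)&(hsv[...,2]>80)&(hsv[...,0]>8)&(hsv[...,0]<30)).astype(np.uint8),roi)[0])
d=np.load("pics/top0d.npy")
c=robot.calibration("top");R=np.array(c["R"]);t=np.array(c["t"])
us,vs=np.meshgrid(np.arange(512),np.arange(384))
p=cv2.undistortPoints(np.stack([us,vs],-1).reshape(-1,1,2).astype(float),np.array(c["mtx"]),np.array(c["distortion"])).reshape(384,512,2)
X=np.dstack([p[...,0]*d,p[...,1]*d,d]); W=(X-t)@R
r=np.zeros((384,512),bool);r[125:200,120:200]=1
for lo,hi in [(.105,.122),(.142,.158),(.16,.174),(.19,.21),(.13,.14)]:
    m=r&(W[...,2]>lo)&(W[...,2]<hi)&(d>0)
    P=W[m]; 
    if len(P): 
        cc=cv2.minEnclosingCircle(P[:,:2].astype(np.float32)); print(lo,hi,len(P),P.mean(0).round(4),np.round(cc[0],4),round(cc[1],4))
print("lid centre guess",onz("top",(153,158.4),.115))
E
```

```text
top dark [([170.3, 172.4], [157, 147, 23, 36, 167])]
top brass [([141.1, 148.7], [139, 146, 6, 6, 25])]
scene dark [([356.5, 136.9], [322, 130, 53, 22, 602]), ([318.0, 149.4], [314, 140, 9, 20, 150]), ([341.9, 163.9], [337, 158, 11, 12, 92]), ([334.4, 193.5], [318, 182, 39, 18, 173]), ([328.5, 215.4], [313, 207, 31, 12, 57])]
scene brass [([354.3, 160.6], [352, 158, 5, 9, 19])]
0.105 0.122 1134 [0.5451 0.1682 0.1146] [0.5445 0.1698] 0.0504
0.142 0.158 273 [0.5344 0.1574 0.1509] [0.5242 0.1477] 0.045
0.16 0.174 12 [0.5002 0.1109 0.1664] [0.5014 0.1133] 0.0085
0.19 0.21 87 [0.5018 0.1185 0.1983] [0.5019 0.1194] 0.0107
0.13 0.14 26 [0.5632 0.1914 0.1365] [0.5632 0.1914] 0.006
lid centre guess [0.5443072  0.16891802 0.115     ]
```

```bash
python3 - <<'E'
from h import *
K=[.5019,.1190];P=[.5632,.1914];A=[.5444,.1692]
print("knob c scene",proj("scene",K+[.176]),"seen 318.0,149.4 ; pin",proj("scene",P+[.126]),"seen 354.3,160.6")
print("knob top",proj("scene",K+[.2]),"bottom",proj("scene",K+[.152]))
print(tri((141.1,148.7),(354.3,159.5)))
print(tri((168.5,174.5),(318.9,142)))
o=robot.get_obs();R=np.array([2*np.outer(v,v)-np.eye(3) for v in [np.array([.9735,.2288,0])]])[0]
x=R[:,0];print(R.round(3))
import math
print(math.dist(K,A),math.degrees(math.atan2(K[1]-A[1],K[0]-A[0])))
print("to knob in tool axes cm",R.T@(np.array(K+[.25])-o["position"])*100)
E
```

```text
knob c scene [317.58051309 148.72408528] seen 318.0,149.4 ; pin [353.62381428 161.38121807] seen 354.3,160.6
knob top [318.92361973 139.78978401] bottom [316.29653281 157.27499745]
(array([0.56341484, 0.19253207, 0.13105735]), np.float64(0.00025700163297883235))
(array([0.50290663, 0.11751941, 0.19537995]), np.float64(0.0008976746302505351))
[[ 0.895  0.445  0.   ]
 [ 0.445 -0.895  0.   ]
 [ 0.     0.    -1.   ]]
0.0657745391469982 -130.25170402255202
to knob in tool axes cm [ 50.21639178 -50.7283688   -2.83379827]
```

Emit:
{"name": "drive_tool", "arguments": {
  "targets": [0,0,-4,0,0,0,1,-1,-6,0,0,0,4.2,-4.2,-6,0,0,-6,7,-7,-6,0,0,-12,10,-10,-6,0,0,-18,12.8,-12.8,-6,0,0,-23,15.6,-15.6,-6,0,0,-23,18.4,-18.4,-6,0,0,-23,21.2,-21.2,-6,0,0,-23,24,-24,-6,0,0,-23,26.5,-26.7,-6,0,0,-23,29,-29,-6,0,0,-23],
  "grip": -1
}}

```text
time: 1.1
position: [0.4084, -0.168, 0.2823]
tool_rot: [0.908, 0.418, -0.0, -0.001]
ft_force: [0.7, -0.1, -0.5]
grip_width: 0.0871
```

Emit:
{"name": "drive_tool", "arguments": {
  "targets": [3,-1.3,0,0,0,0,6.5,-2.7,0,0,0,0,10,-4.2,0,0,0,0,13.5,-5.7,0,0,0,0,17,-7.1,0,0,0,0,20.5,-8.6,0,0,0,0,24,-10,0,0,0,0,26.5,-11.1,0,0,0,0,28,-11.7,1,0,0,0,28,-11.7,3,0,0,0,28,-11.7,5,0,0,0,28,-11.7,5,0,0,0]
}}

```text
time: 2.1
position: [0.4988, 0.1186, 0.2289]
tool_rot: [0.908, 0.419, -0.004, -0.002]
ft_force: [-1.1, -0.4, 0.5]
grip_width: 0.0873
```

```bash
python3 - <<'E'
from h import *
from scipy.spatial.transform import Rotation as Ro
o=robot.get_obs();print(o["time"],o["position"],o["q"].round(2) if hasattr(o["q"],'round') else o["q"])
ims=[]
for n in ["wrist","scene","top"]:
    p,d=robot.camera(n);im=p[:,:,::-1];cv2.imwrite(f"pics/{n}1.png",im);np.save(f"pics/{n}1d.npy",d);ims.append(im)
cv2.imwrite("pics/v1.png",np.hstack([cv2.resize(i,(400,300)) for i in ims[:2]]))
c=robot.calibration("wrist");print({k:np.round(v,3).tolist() for k,v in c.items()})
T=np.array(c["hand_eye"]);R=Ro.from_quat(o["tool_rot"]).as_matrix()
# predicted knob top in wrist image
X=R.T@(np.array([.502,.1188,.2])-o["position"]);Xc=np.linalg.inv(T)@np.r_[X,1]
print(cv2.projectPoints(Xc[:3].reshape(1,3),np.zeros(3),np.zeros(3),np.array(c["mtx"]),np.array(c["distortion"]))[0])
E
```

```text
2.1 [0.49882839 0.11864484 0.22887775] [ 0.02  0.37  1.7  -0.    1.08  0.72]
{'mtx': [[266.639, 0.0, 253.191], [0.0, 266.639, 192.247], [0.0, 0.0, 1.0]], 'distortion': [-0.023, 0.0, 0.0, 0.0, 0.0], 'hand_eye': [[0.001, -0.961, -0.277, 0.076], [1.0, 0.0, 0.001, -0.001], [-0.001, -0.277, 0.961, -0.163], [0.0, 0.0, 0.0, 1.0]]}
[[[257.11359969 215.33154562]]]
```

View pics/v1.png

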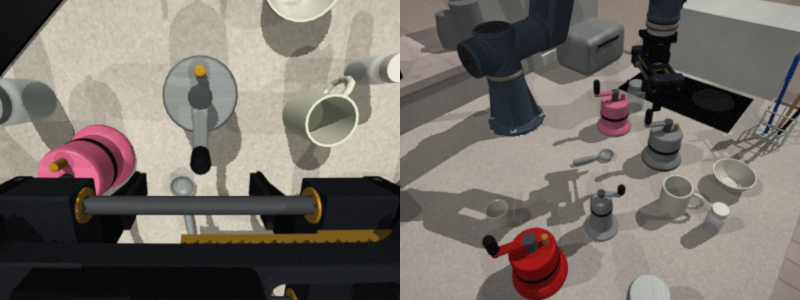

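```bash
cat >> h.py <<'E'
from scipy.spatial.transform import Rotation as Ro
def wristcloud(o,d):
    c=robot.calibration("wrist");T=np.array(c["hand_eye"]);R=Ro.from_quat(o["tool_rot"]).as_matrix()
    us,vs=np.meshgrid(np.arange(512),np.arange(384))
    p=cv2.undistortPoints(np.stack([us,vs],-1).reshape(-1,1,2).astype(float),np.array(c["mtx"]),np.array(c["distortion"])).reshape(384,512,2)
    X=np.dstack([p[...,0]*d,p[...,1]*d,d]);return (X@T[:3,:3].T+T[:3,3])@R.T+o["position"]
E
python3 - <<'E'
from h import *
o=robot.get_obs();print(o["position"])
p,d=robot.camera("wrist")
W=wristcloud(o,d)
near=(np.hypot(W[...,0]-.5445,W[...,1]-.169)<.085)&(d>0)
for lo,hi in [(.105,.122),(.131,.141),(.143,.156),(.156,.166),(.193,.208)]:
    P=W[near&(W[...,2]>lo)&(W[...,2]<hi)]
    if len(P)>3: cc=cv2.minEnclosingCircle(P[:,:2].astype(np.float32));print(lo,len(P),P.mean(0).round(4),np.round(cc[0],4),round(cc[1],4))
x=[2*.908**2-1,2*.908*.419];x=np.array(x)/np.hypot(*x);y=np.array([x[1],-x[0]])
for k in ([.502,.1188],):
    e=np.array(k)-o["position"][:2];print("tool dxdy cm",e@x*100,e@y*100)
E
```

```text
[0.50226056 0.11804826 0.23294751]
0.105 5719 [0.5477 0.1733 0.1153] [0.5444 0.1698] 0.0502
0.131 192 [0.5631 0.1918 0.1373] [0.563  0.1915] 0.0068
0.143 1679 [0.5322 0.1552 0.1517] [0.5312 0.1495] 0.0379
0.156 44 [0.508  0.1263 0.1625] [0.5036 0.1212] 0.0107
0.193 516 [0.504  0.1216 0.1991] [0.5029 0.1201] 0.0108
tool dxdy cm 0.040289798612383035 -0.06860586429750812
```

Emit:
{"name": "drive_tool", "arguments": {
  "targets": [0.14,-0.1,0,0,0,0,0.14,-0.1,2,0,0,0,0.14,-0.1,4,0,0,0,0.14,-0.1,5.5,0,0,0,0.14,-0.1,6.5,0,0,0,0.14,-0.1,7,0,0,0,0.14,-0.1,7,0,0,0,0.14,-0.1,7,0,0,0]
}}

```text
time: 2.97
position: [0.5028, 0.1199, 0.1632]
tool_rot: [0.908, 0.418, 0.001, 0.0]
ft_force: [0.1, -0.8, -0.2]
grip_width: 0.0866
```

Emit:
{"name": "drive_tool", "arguments": {
  "targets": [0,0,0,0,0,0,0,0,0,0,0,0,0,0,0,0,0,0,0,0,0,0,0,0,0,0,0,0,0,0,0,0,0,0,0,0,0,0,0,0,0,0,0,0,0,0,0,0],
  "grip": 1,
  "squeeze": 25
}}

```text
time: 3.63
position: [0.5021, 0.1199, 0.1626]
tool_rot: [0.908, 0.418, -0.0, -0.0]
ft_force: [-1.0, 0.1, -0.3]
grip_width: 0.0412
```

```bash
python3 - <<'E'
from h import *
o=robot.get_obs();print({k:np.round(o[k],4).tolist() for k in ["time","position","ft_force","moment","grip_width","q"]})
ims=[]
for n in ["wrist","scene"]:
    p,d=robot.camera(n);im=p[:,:,::-1];cv2.imwrite(f"pics/{n}2.png",im);ims.append(im)
cv2.imwrite("pics/v2.png",np.hstack([cv2.resize(ims[0],(400,300)),cv2.resize(ims[1][100:220,260:420],(400,300))]))
E
```

```text
{'time': 3.6333, 'position': [0.5021, 0.1199, 0.1626], 'ft_force': [-1.0033, 0.1277, -0.3377], 'moment': [-0.0426, -0.0148, -0.0311], 'grip_width': 0.0412, 'q': [0.0177, 0.4684, 1.7647, 0.0, 0.9085, 0.7252]}
```

View pics/v2.png

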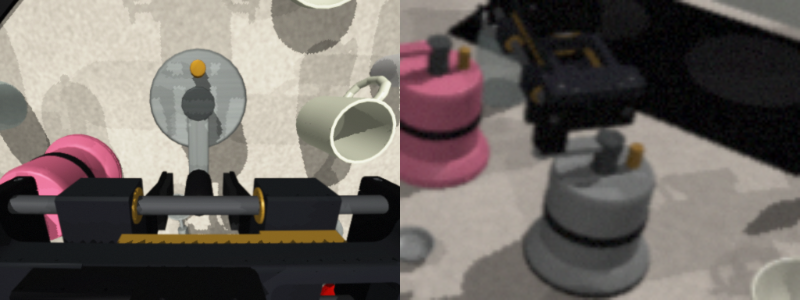

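The wrist view shows the knob between the still-closing fingers (about 200,185 in the left half). The brass pin is visible at (198,68), and in the scene crop it stands proud at (635,152). I'll keep closing.

Emit:
{"name": "drive_tool", "arguments": {
  "targets": [0,0,0,0,0,0,0,0,0,0,0,0,0,0,0,0,0,0,0,0,0,0,0,0,0,0,0,0,0,0,0,0,0,0,0,0]
}}

```text
time: 4.23
position: [0.5022, 0.1198, 0.1625]
tool_rot: [0.908, 0.418, -0.0, 0.0]
ft_force: [-0.1, 0.3, -0.5]
grip_width: 0.0211
```

```bash
cat > circ.py <<'E'
import numpy as np,sys
# commanded circle, tool axes x at 49.4 deg, y = 90 deg clockwise of x; knob start at -130.2 deg
a0,step=float(sys.argv[1]),float(sys.argv[2]); r=6.5
f=np.radians(49.4);x=np.array([np.cos(f),np.sin(f)]);y=np.array([np.sin(f),-np.cos(f)])
P=lambda a:r*np.array([np.cos(np.radians(-130.2-a)),np.sin(np.radians(-130.2-a))])
print([[round(float((P(a0+step*k)-P(a0))@x),2),round(float((P(a0+step*k)-P(a0))@y),2)] for k in range(1,13)])
E
python3 circ.py 0 4;python3 - <<'E'
from h import *
o=robot.get_obs();print({k:np.round(o[k],4).tolist() for k in ["time","position","ft_force","moment","grip_width","q"]})
E
```

```text
[[0.01, -0.45], [0.06, -0.91], [0.13, -1.35], [0.24, -1.79], [0.38, -2.23], [0.54, -2.65], [0.74, -3.06], [0.96, -3.45], [1.21, -3.83], [1.49, -4.19], [1.79, -4.53], [2.12, -4.85]]
{'time': 4.2333, 'position': [0.5022, 0.1198, 0.1625], 'ft_force': [-0.064, 0.2707, -0.4967], 'moment': [-0.0544, -0.0802, 0.0317], 'grip_width': 0.0211, 'q': [0.0176, 0.4684, 1.7647, -0.0001, 0.9084, 0.7252]}
```

Emit:
{"name": "drive_tool", "arguments": {
  "targets": [0.01,-0.45,0,0,0,0,0.06,-0.91,0,0,0,0,0.13,-1.35,0,0,0,0,0.24,-1.79,0,0,0,0,0.38,-2.23,0,0,0,0,0.54,-2.65,0,0,0,0,0.74,-3.06,0,0,0,0,0.96,-3.45,0,0,0,0,1.21,-3.83,0,0,0,0,1.49,-4.19,0,0,0,0,1.79,-4.53,0,0,0,0,2.12,-4.85,0,0,0,0]
}}

```text
time: 5.23
position: [0.4793, 0.1657, 0.1625]
tool_rot: [0.908, 0.419, -0.001, 0.002]
ft_force: [0.8, -8.2, -1.0]
grip_width: 0.021
```

```bash
cat > st.py <<'E'
from h import *
import sys
o=robot.get_obs();print({k:np.round(o[k],3).tolist() for k in ["time","position","ft_force","grip_width","q"]})
e=o["position"][:2]-np.array([.5444,.1692]);a=np.degrees(np.arctan2(e[1],e[0]));th=np.radians(a)
F=o["ft_force"];print("r",np.hypot(*e).round(4),"turned",((-130.2-a)%360).round(1),"Fcw-tangential",(F[0]*np.sin(th)-F[1]*np.cos(th)).round(2),"Frad",(F[0]*np.cos(th)+F[1]*np.sin(th)).round(2))
if len(sys.argv)>1:
    p,d=robot.camera("scene");s=p[:,:,::-1];w,_=robot.camera("wrist");w=w[:,:,::-1]
    cv2.imwrite(f"pics/{sys.argv[1]}.png",np.hstack([cv2.resize(w,(400,300)),cv2.resize(s[130:220,290:410],(400,300),interpolation=cv2.INTER_CUBIC)]))
    hsv=cv2.cvtColor(s,cv2.COLOR_BGR2HSV);print("brass",blobs(((hsv[...,1]>120)&(hsv[...,2]>70)&(hsv[...,0]>8)&(hsv[...,0]<30)).astype(np.uint8),(345,145,365,185))[0])
E
python3 st.py p3; python3 circ.py 48 4; python3 -c "
from h import *
for z in (.137,.127,.117): print(z,proj('scene',[.5632,.1915,z]))"
```

```text
{'time': 5.233, 'position': [0.479, 0.166, 0.162], 'ft_force': [0.803, -8.223, -0.97], 'grip_width': 0.021, 'q': [0.115, 0.458, 1.786, -0.005, 0.897, 0.824]}
r 0.0652 turned 46.7 Fcw-tangential -8.25 Frad -0.36
brass [([353.7, 161.9], [351, 158, 6, 9, 35])]
[[0.35, -0.29], [0.71, -0.56], [1.09, -0.81], [1.49, -1.02], [1.91, -1.21], [2.33, -1.37], [2.77, -1.5], [3.21, -1.59], [3.66, -1.66], [4.11, -1.69], [4.56, -1.7], [5.02, -1.67]]
0.137 [354.5612005  157.66502033]
0.127 [353.72680675 161.02757578]
0.117 [352.90703837 164.33267781]
```

View pics/p3.png

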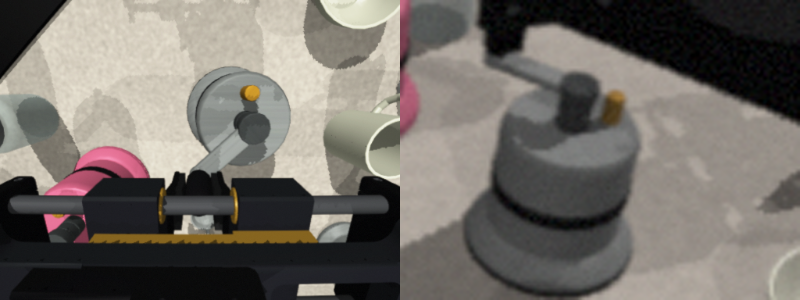

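The crank turned 47° with 8 N of drag, and the pin still stands proud (scene crop at 613,107). Continuing.

Emit:
{"name": "drive_tool", "arguments": {
  "targets": [0.35,-0.29,0,0,0,0,0.71,-0.56,0,0,0,0,1.09,-0.81,0,0,0,0,1.49,-1.02,0,0,0,0,1.91,-1.21,0,0,0,0,2.33,-1.37,0,0,0,0,2.77,-1.5,0,0,0,0,3.21,-1.59,0,0,0,0,3.66,-1.66,0,0,0,0,4.11,-1.69,0,0,0,0,4.56,-1.7,0,0,0,0,5.02,-1.67,0,0,0,0]
}}

```text
time: 6.33
position: [0.4967, 0.2142, 0.1623]
tool_rot: [0.908, 0.419, -0.003, 0.001]
ft_force: [-3.1, -7.7, 3.9]
grip_width: 0.021
```

```bash
python3 st.py p4; python3 circ.py 96 4
```

```text
{'time': 6.333, 'position': [0.497, 0.214, 0.162], 'ft_force': [-3.077, -7.735, 3.912], 'grip_width': 0.021, 'q': [0.203, 0.5, 1.699, -0.005, 0.949, 0.912]}
r 0.0656 turned 93.2 Fcw-tangential -7.74 Frad -3.07
brass [([353.9, 161.7], [352, 158, 5, 9, 34])]
[[0.45, 0.06], [0.89, 0.15], [1.33, 0.27], [1.76, 0.43], [2.17, 0.61], [2.58, 0.82], [2.96, 1.05], [3.33, 1.32], [3.68, 1.61], [4.01, 1.92], [4.32, 2.26], [4.6, 2.61]]
```

Still grinding: 7.7 N tangential, pin unchanged.

Emit:
{"name": "drive_tool", "arguments": {
  "targets": [0.45,0.06,0,0,0,0,0.89,0.15,0,0,0,0,1.33,0.27,0,0,0,0,1.76,0.43,0,0,0,0,2.17,0.61,0,0,0,0,2.58,0.82,0,0,0,0,2.96,1.05,0,0,0,0,3.33,1.32,0,0,0,0,3.68,1.61,0,0,0,0,4.01,1.92,0,0,0,0,4.32,2.26,0,0,0,0,4.6,2.61,0,0,0,0]
}}

```text
time: 7.43
position: [0.5438, 0.2345, 0.1623]
tool_rot: [0.908, 0.418, -0.005, -0.002]
ft_force: [-8.5, 0.6, 6.7]
grip_width: 0.021
```

```bash
python3 st.py p5; python3 circ.py 144 4
```

```text
{'time': 7.433, 'position': [0.544, 0.235, 0.162], 'ft_force': [-8.502, 0.577, 6.745], 'grip_width': 0.021, 'q': [0.218, 0.561, 1.567, 0.001, 1.023, 0.925]}
r 0.0653 turned 139.3 Fcw-tangential -8.5 Frad 0.65
brass [([353.7, 161.8], [351, 158, 6, 9, 36])]
[[0.26, 0.37], [0.49, 0.77], [0.69, 1.17], [0.86, 1.59], [1.0, 2.02], [1.12, 2.46], [1.2, 2.91], [1.25, 3.36], [1.27, 3.81], [1.26, 4.27], [1.21, 4.72], [1.14, 5.16]]
```

View pics/p5.png

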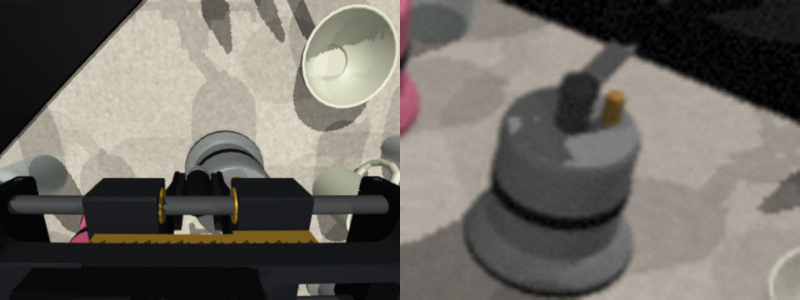

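Still grinding at 139°. The pin is proud at (613,107) in the scene crop.

Emit:
{"name": "drive_tool", "arguments": {
  "targets": [0.26,0.37,0,0,0,0,0.49,0.77,0,0,0,0,0.69,1.17,0,0,0,0,0.86,1.59,0,0,0,0,1.0,2.02,0,0,0,0,1.12,2.46,0,0,0,0,1.2,2.91,0,0,0,0,1.25,3.36,0,0,0,0,1.27,3.81,0,0,0,0,1.26,4.27,0,0,0,0,1.21,4.72,0,0,0,0,1.14,5.16,0,0,0,0]
}}

```text
time: 8.53
position: [0.5925, 0.2128, 0.1625]
tool_rot: [0.908, 0.418, -0.001, -0.003]
ft_force: [-4.4, 7.0, 2.9]
grip_width: 0.0212
```

```bash
python3 st.py p6; python3 circ.py 192 4
```

```text
{'time': 8.533, 'position': [0.593, 0.213, 0.163], 'ft_force': [-4.411, 6.966, 2.888], 'grip_width': 0.021, 'q': [0.165, 0.604, 1.475, 0.007, 1.067, 0.869]}
r 0.065 turned 187.6 Fcw-tangential -8.12 Frad 1.41
brass [([353.5, 163.0], [352, 160, 4, 7, 24])]
[[-0.11, 0.44], [-0.24, 0.87], [-0.41, 1.3], [-0.61, 1.7], [-0.83, 2.1], [-1.08, 2.48], [-1.36, 2.84], [-1.66, 3.18], [-1.98, 3.49], [-2.33, 3.79], [-2.69, 4.06], [-3.08, 4.3]]
```

View pics/p6.png

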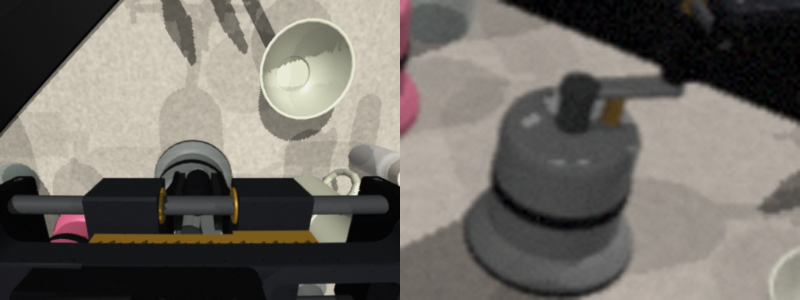

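The arm covers the pin's top at (612,95), and its base is unchanged. Drag is still 8 N, so I continue.

Emit:
{"name": "drive_tool", "arguments": {
  "targets": [-0.11,0.44,0,0,0,0,-0.24,0.87,0,0,0,0,-0.41,1.3,0,0,0,0,-0.61,1.7,0,0,0,0,-0.83,2.1,0,0,0,0,-1.08,2.48,0,0,0,0,-1.36,2.84,0,0,0,0,-1.66,3.18,0,0,0,0,-1.98,3.49,0,0,0,0,-2.33,3.79,0,0,0,0,-2.69,4.06,0,0,0,0,-3.08,4.3,0,0,0,0]
}}

```text
time: 9.63
position: [0.6087, 0.1618, 0.1627]
tool_rot: [0.908, 0.418, 0.003, -0.002]
ft_force: [2.5, 7.4, -1.6]
grip_width: 0.0211
```

```bash
python3 st.py p7; python3 circ.py 240 4
```

```text
{'time': 9.633, 'position': [0.609, 0.162, 0.163], 'ft_force': [2.508, 7.377, -1.642], 'grip_width': 0.021, 'q': [0.08, 0.601, 1.48, 0.007, 1.057, 0.785]}
r 0.0647 turned 236.4 Fcw-tangential -7.62 Frad 1.65
brass []
[[-0.4, 0.22], [-0.81, 0.4], [-1.24, 0.56], [-1.67, 0.69], [-2.12, 0.79], [-2.56, 0.85], [-3.02, 0.89], [-3.47, 0.89], [-3.92, 0.86], [-4.37, 0.8], [-4.82, 0.71], [-5.25, 0.59]]
```

View pics/p7.png

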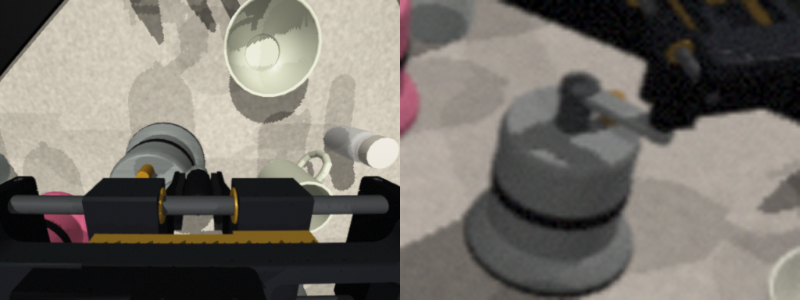

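Drag is still 7.6 N. The pin's top shows above the arm at (615,95), so it is still proud. Continuing.

Emit:
{"name": "drive_tool", "arguments": {
  "targets": [-0.4,0.22,0,0,0,0,-0.81,0.4,0,0,0,0,-1.24,0.56,0,0,0,0,-1.67,0.69,0,0,0,0,-2.12,0.79,0,0,0,0,-2.56,0.85,0,0,0,0,-3.02,0.89,0,0,0,0,-3.47,0.89,0,0,0,0,-3.92,0.86,0,0,0,0,-4.37,0.8,0,0,0,0,-4.82,0.71,0,0,0,0,-5.25,0.59,0,0,0,0]
}}

```text
time: 10.73
position: [0.5815, 0.1163, 0.1627]
tool_rot: [0.908, 0.418, 0.004, 0.0]
ft_force: [6.8, 3.8, -5.4]
grip_width: 0.0211
```

```bash
python3 st.py p8; python3 circ.py 288 4
```

```text
{'time': 10.733, 'position': [0.582, 0.116, 0.163], 'ft_force': [6.82, 3.836, -5.353], 'grip_width': 0.021, 'q': [0.007, 0.555, 1.58, 0.004, 0.999, 0.714]}
r 0.0646 turned 284.8 Fcw-tangential -7.79 Frad 0.77
brass []
[[-0.43, -0.15], [-0.84, -0.33], [-1.25, -0.54], [-1.63, -0.78], [-2.0, -1.05], [-2.35, -1.34], [-2.68, -1.65], [-2.98, -1.98], [-3.27, -2.34], [-3.52, -2.71], [-3.75, -3.1], [-3.95, -3.51]]
```

View pics/p8.png

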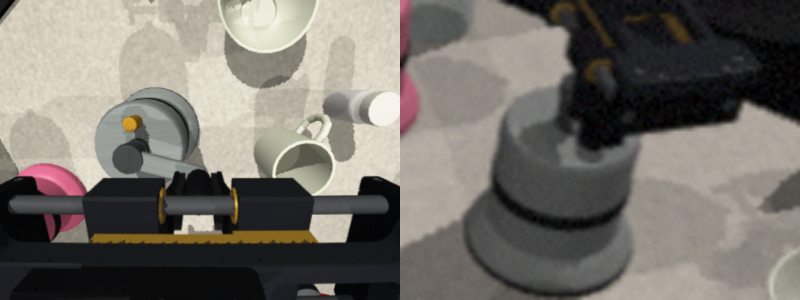

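Drag is still 7.8 N. The pin is visible in the wrist view at (130,123), so I'll measure its height from wrist depth from here on.

Emit:
{"name": "drive_tool", "arguments": {
  "targets": [-0.43,-0.15,0,0,0,0,-0.84,-0.33,0,0,0,0,-1.25,-0.54,0,0,0,0,-1.63,-0.78,0,0,0,0,-2.0,-1.05,0,0,0,0,-2.35,-1.34,0,0,0,0,-2.68,-1.65,0,0,0,0,-2.98,-1.98,0,0,0,0,-3.27,-2.34,0,0,0,0,-3.52,-2.71,0,0,0,0,-3.75,-3.1,0,0,0,0,-3.95,-3.51,0,0,0,0]
}}

```text
time: 11.83
position: [0.5298, 0.1063, 0.1627]
tool_rot: [0.908, 0.418, 0.004, 0.003]
ft_force: [7.2, -3.9, -6.5]
grip_width: 0.0209
```

```bash
cat >> st.py <<'E'
    o=robot.get_obs();w,d=robot.camera("wrist");W=wristcloud(o,d)
    hsv=cv2.cvtColor(w,cv2.COLOR_RGB2HSV)
    m=(hsv[...,1]>110)&(hsv[...,0]>8)&(hsv[...,0]<30)&(d>0)&(np.hypot(W[...,0]-.5632,W[...,1]-.1915)<.012)&(W[...,2]<.15)&(W[...,2]>.1)
    if m.sum()>5: print("pin px",m.sum(),"z pct",np.percentile(W[m][:,2],[10,50,75,95]).round(4))
E
python3 st.py p9; python3 circ.py 336 4
```

```text
{'time': 11.833, 'position': [0.53, 0.106, 0.163], 'ft_force': [7.204, -3.863, -6.468], 'grip_width': 0.021, 'q': [-0.008, 0.493, 1.712, -0.002, 0.928, 0.701]}
r 0.0645 turned 332.9 Fcw-tangential -7.89 Frad 2.14
brass [([353.7, 162.5], [351, 159, 6, 8, 30])]
pin px 388 z pct [0.1334 0.1374 0.1379 0.1386]
[[-0.17, -0.42], [-0.32, -0.85], [-0.43, -1.29], [-0.51, -1.74], [-0.56, -2.19], [-0.58, -2.64], [-0.57, -3.09], [-0.52, -3.54], [-0.45, -3.99], [-0.34, -4.43], [-0.2, -4.87], [-0.04, -5.29]]
```

View pics/p9.png

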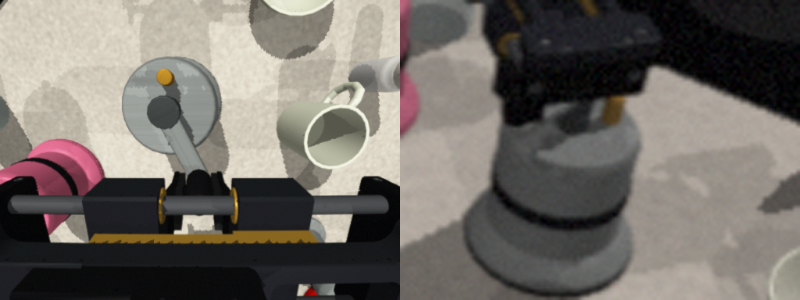

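At 333° the pin top measures 0.1375 m, so it is fully proud and still grinding.

Emit:
{"name": "drive_tool", "arguments": {
  "targets": [-0.17,-0.42,0,0,0,0,-0.32,-0.85,0,0,0,0,-0.43,-1.29,0,0,0,0,-0.51,-1.74,0,0,0,0,-0.56,-2.19,0,0,0,0,-0.58,-2.64,0,0,0,0,-0.57,-3.09,0,0,0,0,-0.52,-3.54,0,0,0,0,-0.45,-3.99,0,0,0,0,-0.34,-4.43,0,0,0,0,-0.2,-4.87,0,0,0,0,-0.04,-5.29,0,0,0,0]
}}

```text
time: 12.98
position: [0.4866, 0.1396, 0.1626]
tool_rot: [0.908, 0.419, 0.0, 0.002]
ft_force: [2.8, -7.1, -1.6]
grip_width: 0.0213
```

```bash
python3 st.py p10; python3 circ.py 384 4
```

```text
{'time': 12.983, 'position': [0.487, 0.14, 0.163], 'ft_force': [2.843, -7.068, -1.644], 'grip_width': 0.021, 'q': [0.061, 0.456, 1.79, -0.005, 0.893, 0.77]}
r 0.065 turned 22.7 Fcw-tangential -7.59 Frad 0.69
brass [([353.7, 161.7], [352, 158, 5, 9, 35])]
pin px 387 z pct [0.1322 0.1372 0.1377 0.1383]
[[0.2, -0.41], [0.42, -0.8], [0.67, -1.18], [0.95, -1.54], [1.25, -1.88], [1.57, -2.2], [1.92, -2.49], [2.28, -2.76], [2.67, -3.0], [3.07, -3.22], [3.48, -3.41], [3.9, -3.57]]
```

One full turn plus 23°. Drag is 7.6 N and the pin is still up.

Emit:
{"name": "drive_tool", "arguments": {
  "targets": [0.2,-0.41,0,0,0,0,0.42,-0.8,0,0,0,0,0.67,-1.18,0,0,0,0,0.95,-1.54,0,0,0,0,1.25,-1.88,0,0,0,0,1.57,-2.2,0,0,0,0,1.92,-2.49,0,0,0,0,2.28,-2.76,0,0,0,0,2.67,-3.0,0,0,0,0,3.07,-3.22,0,0,0,0,3.48,-3.41,0,0,0,0,3.9,-3.57,0,0,0,0]
}}

```text
time: 14.13
position: [0.4843, 0.1946, 0.1626]
tool_rot: [0.908, 0.418, 0.0, 0.0]
ft_force: [4.5, -2.6, -3.5]
grip_width: 0.0213
```

```bash
python3 st.py p11; python3 circ.py 432 4
```

```text
{'time': 14.133, 'position': [0.484, 0.195, 0.163], 'ft_force': [4.519, -2.558, -3.469], 'grip_width': 0.021, 'q': [0.168, 0.475, 1.751, -0.001, 0.915, 0.876]}
r 0.0653 turned 72.7 Fcw-tangential -0.6 Frad -5.16
brass [([353.2, 163.4], [351, 161, 5, 6, 24])]
pin px 318 z pct [0.1209 0.1274 0.1281 0.1288]
[[0.44, -0.13], [0.88, -0.23], [1.33, -0.29], [1.78, -0.33], [2.23, -0.33], [2.69, -0.3], [3.14, -0.24], [3.58, -0.15], [4.02, -0.03], [4.44, 0.12], [4.86, 0.31], [5.26, 0.52]]
```

Drag fell from 7.6 N to 0.6 N. The pin top is now at 0.1275 m, about 12 mm proud, so it is half-way. I'll stop here, open the gripper and look.

Emit:
{"name": "drive_tool", "arguments": {
  "targets": [0,0,0,0,0,0,0,0,0,0,0,0,0,0,0,0,0,0,0,0,0,0,0,0,0,0,0,0,0,0,0,0,0,0,0,0,0,0,0,0,0,0,0,0,0,0,0,0,0,0,0,0,0,0,0,0,0,0,0,0,0,0,0,0,0,0,0,0,0,0,0,0],
  "grip": -1
}}

```text
time: 15.28
position: [0.4838, 0.1943, 0.1625]
tool_rot: [0.908, 0.418, -0.0, -0.0]
ft_force: [0.5, 0.3, -0.2]
grip_width: 0.0856
```

```bash
python3 st.py p12
```

```text
{'time': 15.283, 'position': [0.484, 0.194, 0.163], 'ft_force': [0.462, 0.255, -0.176], 'grip_width': 0.086, 'q': [0.167, 0.474, 1.752, 0.0, 0.915, 0.875]}
r 0.0656 turned 72.3 Fcw-tangential 0.41 Frad -0.33
brass [([353.2, 163.4], [351, 161, 5, 6, 22])]
pin px 323 z pct [0.12   0.1274 0.128  0.1287]
```

View pics/p12.png

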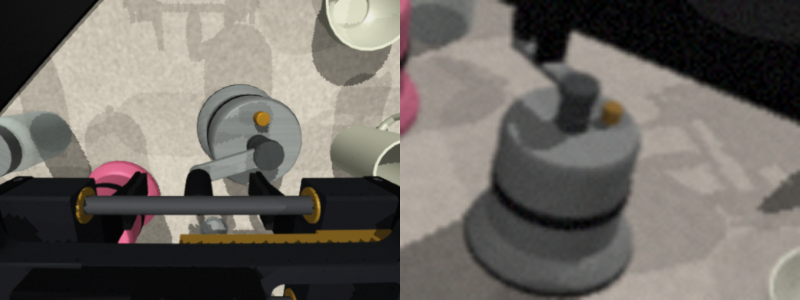

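The pin is half sunk (scene crop 612,112). The fingers are open, with the knob at about (200,185) in the wrist view, clear of both. Lifting straight up.

Emit:
{"name": "drive_tool", "arguments": {
  "targets": [0,0,-0.5,0,0,0,0,0,-1.5,0,0,0,0,0,-3,0,0,0,0,0,-5,0,0,0,0,0,-7,0,0,0,0,0,-9,0,0,0,0,0,-11,0,0,0,0,0,-13,0,0,0,0,0,-14,0,0,0,0,0,-14,0,0,0,0,0,-14,0,0,0,0,0,-14,0,0,0]
}}

```text
time: 16.43
position: [0.4829, 0.1941, 0.3016]
tool_rot: [0.908, 0.418, -0.001, -0.0]
ft_force: [-0.7, 0.3, 0.4]
grip_width: 0.0867
```

```bash
python3 st.py p13; python3 - <<'E'
from h import *
p,d=robot.camera("scene");cv2.imwrite("pics/end.png",p[:,:,::-1])
E
```

```text
{'time': 16.433, 'position': [0.483, 0.194, 0.302], 'ft_force': [-0.685, 0.319, 0.37], 'grip_width': 0.087, 'q': [0.167, 0.297, 1.588, -0.0, 1.259, 0.875]}
r 0.0663 turned 71.9 Fcw-tangential 0.04 Frad 0.75
brass [([353.2, 163.3], [351, 161, 5, 6, 21])]
pin px 108 z pct [0.1212 0.1273 0.1281 0.1289]
```

View pics/end.png

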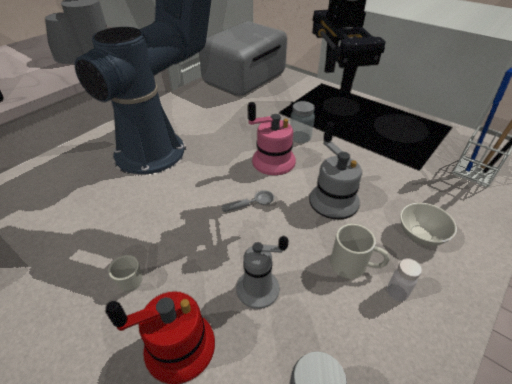

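View pics/p13.png

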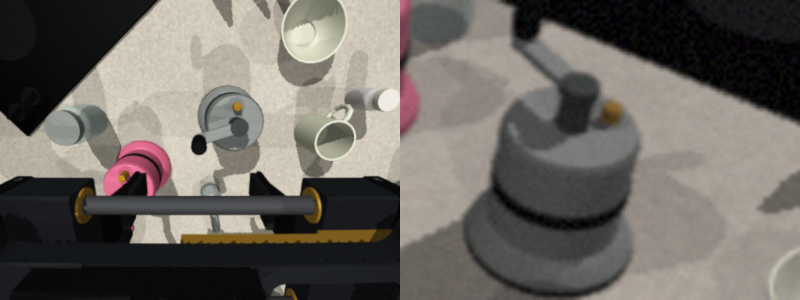

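The gripper is clear and the knob is free at (330,140). The pin is half sunk and the spice crank, still at (283,243), is unchanged. Handing in.

```bash
python3 -c "
from rig import robot
print(robot.hand_in())"
```

```text
the job is handed in; nothing more can be done
None
```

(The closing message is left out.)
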